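# Snap the bearing cap home with the hand pusher

### The arm

A 6-joint arm with a two-finger parallel gripper is mounted at the origin on the work surface; the furniture and walls round the work are solid. World frame = base frame: x ahead of the robot, y to its left, z up, the work surface at z = 0. Lengths are in m, angles in degrees, forces in N, time in s.
With the tool pointing down it reaches from about 0.25 to 0.725 m from the base axis. Payload 9.7 kg.
Tool frame: the origin (TCP) lies at the very end of the fingers, on their centre line; the grasp point (between the pads) lies 19 mm behind it; z points along the fingers, y is the line along which they close (so a half turn about z gives the same grasp; the last joint's range is limited). The gripper opens to 85 mm and grips with 20 to 120 N. Pads are 22 mm wide; open, the fingers measure 114 mm over their backs; the gripper's body (76 mm by 85 mm) begins 54 mm behind the grasp point. The pads swing forward as they close: fully open they stand 13 mm farther back than shut.
Start: joints at [64.286, 4.979, 10.078, 95.1, 0, 90], TCP at [0.239, 0.496, 0.231] pointing down, gripper open.
Joint ranges: [-179.16, 179.16], [-48.56, 103.87], [-65.8, 70.77], [-126.05, 130.52], [-82.76, 87.17], [-180, 180]. Speed limits (degrees/s): [127.2, 127.2, 147.25, 180, 180, 180].

### API

Orientations are given as [roll, pitch, yaw] about the fixed x, y, z axes, in that order (R = Rz(yaw) Ry(pitch) Rx(roll)).
In Python, from workcell import bot gives the robot as it stands.
- The arm moves only by the tool arm_command, never from a script. Its argument "series" is a list of rows, each a list of 4 numbers: the shift along the tool's x, y, z in m, then the turn about the tool's z in rad. A call has exactly 5 rows; each row is the pose to reach, as a shift and turn from the pose commanded when the call began, along the tool's axes at that moment; what a row does not reach only later rows make up. A row lasts 1/10 s, in which the tool goes at most 50 mm and 8.59 degrees, less where a joint would pass 70% of its speed; a pose out of reach is approached as far as the arm can. A call with a gripper value outside its range is refused whole. "hand" is the finger opening in m, from 0 to 0.0854, set as the call begins (left out, the last holds). The fingers move at their own pace and stop on an object; "grip_force" is the grip in N (left out, the last holds). Time passes only in rows, so rows that repeat a pose let the fingers close, or fill a call up. It gives the time, the measured TCP pose, the force, the opening and the grip force at its end, in the units of the state.
- bot.get_obs(): the state, without advancing time (a new reading comes with each control period).
- bot.camera(name): name is "scene" or "top"; returns a dict with "color" (420x560x3 uint8, blue, green, red), "camera_matrix" (3x3 intrinsics, pixels), "xyz" and "orientation" of the camera in the world. Camera axes: x right, y up, looking along -z (the intrinsics and any distortion apply to the point x, -y, -z); pixel columns grow to the right and rows downward; lengths in m; the calibration is good to about 2 mm. A picture is of the moment at which its call begins. There is no depth.
- bot.job_done(): hands the job in; it is judged then, once.
Trained networks look in the newest picture that a camera, given by its name, has taken for a name from the list of things; names that differ only in an ending like _2 or _b are one class to them, and where a whole thing is asked for, a point or a joint stands for the part that bears it (a point fixed in the world has none). Each returns a list of dicts, best first, with "confidence" (0 to 1); they miss things now and then, are a little off and sometimes report something else, mostly with a low value. They report only what shows in the picture. A call takes as long as a camera call. They do not tell look-alikes from the thing itself.
- bot.find_in(camera, target): "location" ([column, row] in pixels, amid what is visible of it).
- bot.mark_of(camera, target): "location" ([column, row] in pixels: a listed point, or the origin of a listed thing).
The state is a dict: "time": time; "q": joint angles; "qd": joint speeds; "joint_efforts": joint torques, N m; "ee_pos": TCP position; "tcp_rot": TCP orientation; "wrist_force": force on the tool from outside, world axes, zero at the start; "torque": the same for the moment, N m; "opening": finger opening in m; "grasp_force": force on a finger pad.
Only numpy, scipy, OpenCV 4.12 (cv2) and the standard library are available. Lean on these libraries where they do the work, as an engineer would, in place of code of your own. Each camera call takes 0.05 s, during which the arm holds its last target. There are 200 camera calls.

### The job

Pick up the standing hand pusher and with its nose press the black cap straight down into the bearing block until it snaps under the catches and beds on the spring washer below; keep it bedded there under about 15 N for a second, never pushing harder than 25 N and never with the fingers. Then stand the pusher upright on the desk again, clear of the block, let go, and leave the other things where they are.

Things in the scene. Friction and masses are not known exactly. Their poses are not given: they have to be found in the camera images.
- block: Grey bearing block, fixed to the desk: 96x96x12 mm square flange with four bolt heads, on it a round body 80 mm in diameter whose rim is 60 mm above the desk, with an upright bore 54 mm wide. Origin: centre of the underside, on the bore's axis; z up. A spring washer (40 mm, 10 N/mm) lies deep in the bore on shims of unknown thickness: its top is anywhere from 23 to 27.5 mm up and must be felt.
- bore (a point): Centre of the bore's mouth, level with the rim, 60 mm above the desk; z up. Inside, four white sprung catches (block's +x, +y, -x, -y sides) reach in to 22.5 mm from the axis: ramps above, flat catch faces below, 22 mm under the mouth. The cap needs roughly 6 to 14 N to spread them, then slides on with 0 to 4 N for some 10 mm till they close over it; at the washer the force rises again.
- cap: Black flat round plastic cap, 51 mm in diameter, 10 mm thick, 30 g. Origin: centre of its underside; z up. At the start it lies loose in the bore on the catches' ramps, its underside about 42 to 43 mm above the desk, its top a little below the rim. It is caught when its underside is less than 28 mm above the desk.
- pusher: Hand pusher standing upright, 125 mm tall, 125 to 235 g: aluminium nose, a cylinder 36 mm wide with a flat end, from 0 to 62 mm; round collar 44 mm wide from 62 to 70 mm; square wooden grip 26x26 mm from 70 to 125 mm. Origin: centre of the nose's flat lower end; z towards its top; x and y square to the grip's flats. Fingertips just over the collar cannot slip down it when pressing.
- module: Bystander: light grey electrical rail module, 88x18x58 mm, loose. Origin: centre of its underside.
- label_roll: Bystander: white label roll, 69 mm diameter, 40 mm tall, loose. Origin: centre of its underside.
- tape_measure: Bystander: orange tape measure, 36x84x62 mm, loose. Origin: centre of its underside.
Things that resemble listed ones, but are neither listed nor needed, are in the scene too. Of the things that look like the pusher, the smallest one is meant.

How it is judged (in metres and radians):
On the way, in this order (a step that is already met when the one before it is completed fails the run):
1. the pusher is lifted off the desk (height (world z) of pusher above 0.02 m), for 0.1 s.
2. the cap is under the catches and the pusher holds it down on the washer with 9 to 21 N (z of cap in the frame of block below 0.0283 m and horizontal distance between cap and block below 0.003 m and angle between the z axis of cap and the z axis of block, either way round below 0.07 rad and contact force between pusher and cap between 9 and 21 N), for 0.6 s.
At the end, for the whole second after the job is handed in: The cap lies level (within 0.07 rad) and centred (3 mm) in the bore under the catches, its underside less than 28.3 mm above the block's underside; the pusher stands upright (within 0.08 rad) and still on the desk, its axis more than 90 mm from the block's axis, released (z of cap in the frame of block below 0.0283 m and horizontal distance between cap and block below 0.003 m and angle between the z axis of cap and the z axis of block, either way round below 0.07 rad and height (world z) of pusher below 0.004 m and angle between pusher's own z axis and vertical below 0.08 rad and horizontal distance between pusher and block above 0.09 m and linear speed of each of pusher, cap below 0.01 m/s); the robot touches nothing.
It fails at once if the pusher pushes the cap or the block with more than 25 N (contact force between pusher and cap above 25 N or contact force between pusher and block above 25 N).
It fails at once if the fingers press the cap (contact force between the fingers and cap above 2 N).
It fails at once if a bystander is moved by more than 30 mm (distance of any of module, label_roll, tape_measure from where it was at the start of the episode above 0.03 m).
It also fails if it takes over 58 s, if anything falls off the work surface, if the arm or the gripper's body presses on something with over 40 N, if the wrist force passes 120 N, or if a joint passes its speed limit or range.

## Working session

There is one attempt and no reset: what is moved stays moved. The work goes in short steps, Python scripts to look and compute and a tool call to move; the robot and the scene stay as the last step left them, time stands still between calls to the robot, and variables do not carry over. Pictures are saved under pics/ and viewed, at most 10 in all, crops included, and the job is handed in when it is done.

Besides the shell and the picture viewer there is one more tool, called after "Request:" by a JSON object that holds its "method" and its "body", one argument or row to a line. arm_command: Moves the arm, as the interface text tells. Its arguments: {"type":"object","properties":{"series":{"type":"array"},"hand":{"type":"number"},"grip_force":{"type":"number"}},"required":["series"]}

```bash
mkdir -p pics
cat > h.py <<'E'
import numpy as np, cv2
from scipy.spatial.transform import Rotation as R
from workcell import bot
def pose(c):
    o=np.array(c["orientation"],float)
    return np.array(c["xyz"]), (o if o.shape==(3,3) else R.from_euler("xyz",o,degrees=True).as_matrix())
def ray(c,px):
    p,M=pose(c);d=np.linalg.inv(np.array(c["camera_matrix"]))@[px[0],px[1],1]
    return p,M@(d*[1,-1,-1])
def at(c,px,z):
    p,d=ray(c,px);return p+d*(z-p[2])/d[2]
def proj(c,P):
    p,M=pose(c);q=M.T@(np.array(P)-p)*[1,-1,-1];u=np.array(c["camera_matrix"])@q;return u[:2]/u[2]
E
python3 - <<'E'
from h import *
for n in ("scene","top"):
    c=bot.camera(n);cv2.imwrite(f"pics/{n}0.png",c["color"]);print(n,c["xyz"],c["orientation"],c["camera_matrix"],[k for k in c])
    for t,z in (("block",0),("bore",.06),("cap",.043),("pusher",0),("module",0),("label_roll",0),("tape_measure",0)):
        print(t,[(np.round(d["location"]),round(d["confidence"],2),np.round(at(c,d["location"],z),3)[:2]) for d in bot.mark_of(n,t)])
print(bot.get_obs())
E
```

```text
scene [-0.08945017 -0.94040402  0.56989915] [ 65.51507008   0.32774032 -24.52264553] [[489.10163126   0.         279.41611153]
 [  0.         489.10163126 210.33185035]
 [  0.           0.           1.        ]] ['color', 'camera_matrix', 'xyz', 'orientation']
block [(array([305., 234.]), 0.55, array([0.426, 0.04 ]))]
bore [(array([304., 214.]), 0.76, array([0.419, 0.033]))]
cap [(array([307., 226.]), 0.44, array([0.41, 0.  ]))]
pusher [(array([275., 202.]), 0.89, array([0.441, 0.259])), (array([212., 210.]), 0.76, array([0.256, 0.287])), (array([250., 193.]), 0.69, array([0.399, 0.357]))]
module [(array([404., 315.]), 0.74, array([ 0.443, -0.34 ])), (array([305., 216.]), 0.31, array([0.475, 0.138]))]
label_roll [(array([261., 220.]), 0.82, array([0.355, 0.164]))]
tape_measure [(array([317., 280.]), 0.65, array([ 0.35 , -0.163]))]
top [0.23704983 0.02793637 1.22212666] [  6.8923111   -0.85460276 -90.90664288] [[451.98975321   0.         274.91248453]
 [  0.         451.98975321 214.41169777]
 [  0.           0.           1.        ]] ['color', 'camera_matrix', 'xyz', 'orientation']
b
[... 547 characters left out ...]
]), 0.83, array([ 0.34 , -0.161]))]
{'time': 0.8, 'q': array([6.42834570e+01, 4.97762271e+00, 1.00790330e+01, 9.50988606e+01,
       3.05239100e-04, 9.00025976e+01]), 'qd': array([-0.07029562,  0.04830627, -0.06048786, -0.11157155,  0.06034096,
       -0.04455129]), 'joint_efforts': array([-1.25037903e-03, -5.20045567e+01,  4.64841092e+01,  9.80907607e-04,
       -7.34278558e-06,  1.73820484e-05]), 'ee_pos': array([0.23865629, 0.49552844, 0.23130375]), 'tcp_rot': array([ 1.79997450e+02, -3.05354699e-04,  1.54280859e+02]), 'wrist_force': array([-0.95016139, -0.46498075,  0.00307831]), 'torque': array([ 0.02606883, -0.04482151,  0.00524867]), 'grasp_force': 0.0, 'opening': 0.08540115337499334}
```

View pics/scene0.png

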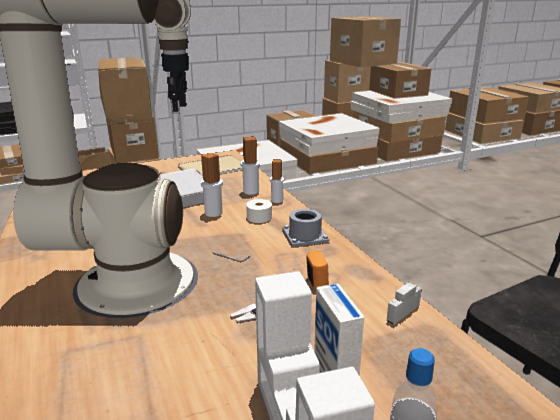

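View pics/top0.png

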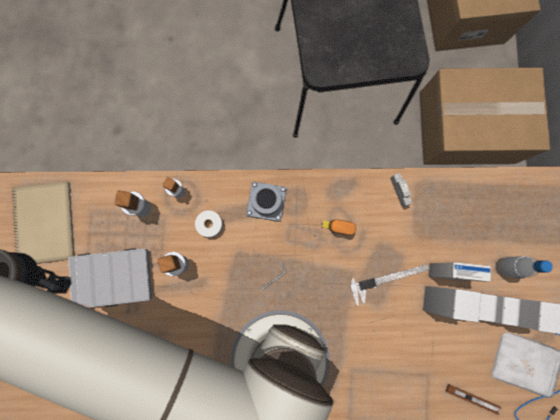

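The pusher wanted is the smallest one, at scene (277,182) and top (174,187). The block is at scene (305,226) and top (266,200). The two larger look-alikes are at top (130,203) and (172,264).

Run:
```python
from h import *
t=cv2.imread("pics/top0.png");s=cv2.imread("pics/scene0.png")
def crop(im,x,y,w,h,k):
    return cv2.resize(im[y:y+h,x:x+w],None,fx=k,fy=k,interpolation=cv2.INTER_CUBIC)
a=np.hstack([crop(t,155,170,40,30,10),crop(t,242,175,50,37,8)[:300]])
a[:, 400:]=a[:,400:]
b=np.hstack([crop(s,257,150,40,60,5),crop(s,275,200,60,50,6)[:300],np.zeros((300,240,3),np.uint8)])
cv2.imwrite("pics/z.png",np.vstack([a,b]))
```

```text
Traceback (most recent call last):
ValueError: all the input array dimensions except for the concatenation axis must match exactly, but along dimension 0, the array at index 0 has size 300 and the array at index 1 has size 296
```

Run:
```python
from h import *
t=cv2.imread("pics/top0.png");s=cv2.imread("pics/scene0.png")
def crop(im,x,y,w,h,k):
    return cv2.resize(im[y:y+h,x:x+w],None,fx=k,fy=k,interpolation=cv2.INTER_CUBIC)
a=np.hstack([crop(t,155,170,40,30,10),crop(t,242,175,50,38,8)[:300]])
b=np.hstack([crop(s,257,150,40,60,5),crop(s,275,200,60,50,6)[:300],np.zeros((300,240,3),np.uint8)])
cv2.imwrite("pics/z.png",np.vstack([a,b]))
```

```text
(no output)
```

View pics/z.png

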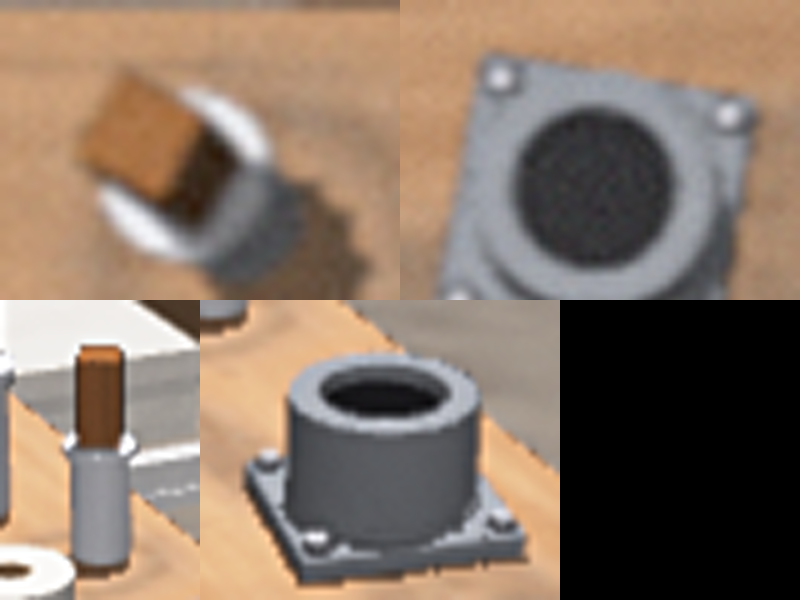

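```bash
cat >> h.py <<'E'
def tri(ca,pa,cb,pb):
    (p,d),(q,e)=ray(ca,pa),ray(cb,pb)
    s=np.linalg.lstsq(np.c_[d,-e],q-p,rcond=None)[0]
    a,b=p+s[0]*d,q+s[1]*e
    return (a+b)/2,np.linalg.norm(a-b)
E
python3 - <<'E'
from h import *
S=bot.camera("scene");T=bot.camera("top")
print("grip top",tri(T,(168.65,182.95),S,(276.6,160.1)),at(T,(168.65,182.95),.125),at(S,(276.6,160.1),.125))
print("bore",tri(T,(265.9,197.9),S,(305.2,215.1)),at(T,(265.9,197.9),.06),at(S,(305.2,215.1),.06))
f=lambda u,v:at(T,(155+(u+.5)/10-.5,170+(v+.5)/10-.5),.125)[:2]
P=[f(*x) for x in ((125,70),(207,120),(158,200),(75,145))]
for i in range(4):
    d=P[(i+1)%4]-P[i];print(np.linalg.norm(d),np.degrees(np.arctan2(d[1],d[0]))%90)
print(bot.get_obs()["tcp_rot"])
E
```

```text
grip top (array([0.45113984, 0.26975602, 0.12338419]), np.float64(0.0002248675079212537)) [0.45093059 0.2693606  0.125     ] [0.44906721 0.26538946 0.125     ]
bore (array([0.42097009, 0.03124816, 0.05756188]), np.float64(0.0005255885840212382)) [0.42082833 0.03113634 0.06      ] [0.41826733 0.02665849 0.06      ]
0.023938341324614323 57.764430493508584
0.023027345510875256 59.26106891933861
0.024787154295940333 55.69926482358576
0.022127465368638036 57.16555874579771
[1.79999453e+02 2.05588217e-03 1.54288160e+02]
```

```bash
cat >> h.py <<'E'
def td(x,y,z,yaw=None):
    o=bot.get_obs();M=R.from_euler("xyz",o["tcp_rot"],degrees=True).as_matrix()
    d=M.T@(np.array([x,y,z])-o["ee_pos"])
    t=0 if yaw is None else -np.radians(yaw-o["tcp_rot"][2])
    print("tool shift",np.round(d,4),"turn",round(t,4),"ee",np.round(o["ee_pos"],4),np.round(o["tcp_rot"],2),"F",np.round(o["wrist_force"],2),"open",round(o["opening"],4),"t",o["time"])
E
python3 -c "
from h import *
td(.451,.269,.23,147.5)"
```

```text
tool shift [-0.2896 -0.112   0.0013] turn 0.1185 ee [0.2386 0.4955 0.2313] [180.     0.   154.29] F [-0.58 -0.07  0.54] open 0.0855 t 0.9
```

Request:
{"method": "arm_command", "body": {
  "series": [
    [-0.035,-0.013,0,0.03],
    [-0.075,-0.029,0,0.06],
    [-0.115,-0.045,0,0.09],
    [-0.155,-0.06,0,0.118],
    [-0.195,-0.075,0,0.118]
  ],
  "hand": 0.0854
}}

```text
time: 1.4
ee_pos: [0.3827, 0.342, 0.2315]
tcp_rot: [180.0, 0.0, 147.5]
wrist_force: [0.6, 0.7, -0.7]
opening: 0.0853
grasp_force: 0.0
```

```bash
python3 -c "
from h import *
td(.451,.269,.18,147.5)"
```

```text
tool shift [-0.0968 -0.0249  0.0515] turn -0.0002 ee [0.3827 0.342  0.2315] [1.7997e+02 1.0000e-02 1.4749e+02] F [ 0.6   0.65 -0.67] open 0.0853 t 1.4
```

Request:
{"method": "arm_command", "body": {
  "series": [
    [-0.04,-0.01,0,0],
    [-0.08,-0.021,0,0],
    [-0.097,-0.025,0.01,0],
    [-0.097,-0.025,0.031,0],
    [-0.097,-0.025,0.051,0]
  ]
}}

```text
time: 1.9
ee_pos: [0.4509, 0.2695, 0.1798]
tcp_rot: [180.0, 0.0, 147.4]
wrist_force: [0.1, -0.3, -0.6]
opening: 0.0854
grasp_force: 0.0
```

Run:
```python
from h import *
td(.451,.269,.075,147.5)
t=bot.camera("top")["color"];s=bot.camera("scene")["color"]
def crop(im,x,y,w,h,k):
    return cv2.resize(im[y:y+h,x:x+w],None,fx=k,fy=k,interpolation=cv2.INTER_CUBIC)
cv2.imwrite("pics/z2.png",np.hstack([crop(t,135,155,65,100,6),crop(s,240,110,65,100,6)]))
```

```text
tool shift [-0.0004 -0.0004  0.1048] turn -0.0013 ee [0.4509 0.2695 0.1798] [1.7997e+02 1.0000e-02 1.4743e+02] F [ 0.08 -0.27 -0.58] open 0.0854 t 1.9
```

View pics/z2.png

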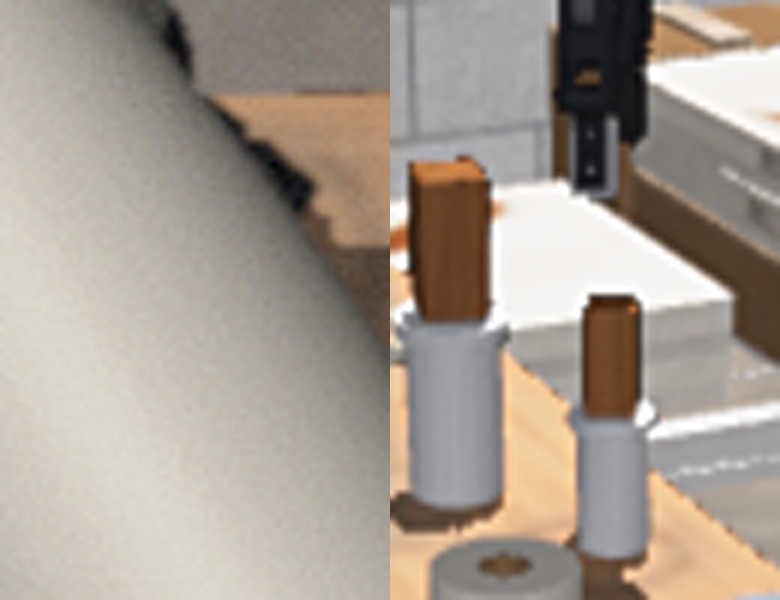

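The gripper sits over the small pusher: its near finger is at crop (595,150) and the pusher's top at (612,300). That offset is what I expect for the near finger. Descending.

Request:
{"method": "arm_command", "body": {
  "series": [
    [0,0,0.025,0],
    [0,0,0.05,0],
    [0,0,0.075,0],
    [0,0,0.095,0],
    [0,0,0.105,0]
  ]
}}

```text
time: 2.5
ee_pos: [0.4498, 0.2702, 0.0745]
tcp_rot: [-179.9, -0.0, 147.5]
wrist_force: [-0.1, -0.1, -0.2]
opening: 0.0855
grasp_force: 0.0
```

Request:
{"method": "arm_command", "body": {
  "series": [
    [0,0,0,0],
    [0,0,0,0],
    [0,0,0,0],
    [0,0,0,0],
    [0,0,0,0]
  ],
  "hand": 0.015,
  "grip_force": 60
}}

```text
time: 3.0
ee_pos: [0.4507, 0.2705, 0.0765]
tcp_rot: [179.9, 0.0, 147.5]
wrist_force: [-0.8, 0.4, 5.4]
opening: 0.0254
grasp_force: 59.6
```

Run:
```python
from h import *
td(.451,.269,.075,147.5)
s=bot.camera("scene")["color"]
cv2.imwrite("pics/z3.png",cv2.resize(s[110:210,230:320],None,fx=6,fy=6,interpolation=cv2.INTER_CUBIC))
```

```text
tool shift [-0.001  -0.0012  0.0014] turn 0.0004 ee [0.4507 0.2705 0.0765] [1.7990e+02 5.0000e-02 1.4752e+02] F [-0.79  0.37  5.45] open 0.0254 t 3.0
```

View pics/z3.png

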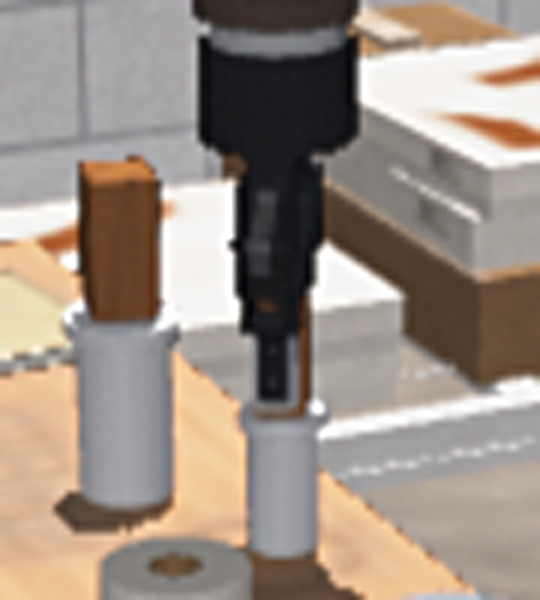

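Gripped cleanly: the fingertips sit at the collar, crop (275,405), and the pusher is upright. Lifting.

Request:
{"method": "arm_command", "body": {
  "series": [
    [0,0,-0.01,0],
    [0,0,-0.03,0],
    [0,0,-0.055,0],
    [0,0,-0.08,0],
    [0,0,-0.09,0]
  ]
}}

```text
time: 3.55
ee_pos: [0.4507, 0.2705, 0.168]
tcp_rot: [179.9, 0.1, 147.5]
wrist_force: [0.0, 0.1, -2.5]
opening: 0.0253
grasp_force: 59.3
```

```bash
python3 -c "
from h import *
td(.421,.031,.165,147.5)"
```

```text
tool shift [-0.1035 -0.218   0.0026] turn 0.0004 ee [0.4507 0.2705 0.168 ] [1.7986e+02 7.0000e-02 1.4753e+02] F [ 0.05  0.13 -2.53] open 0.0253 t 3.55
```

Request:
{"method": "arm_command", "body": {
  "series": [
    [-0.012,-0.025,0,0],
    [-0.03,-0.064,0,0],
    [-0.049,-0.103,0,0],
    [-0.068,-0.142,0,0],
    [-0.085,-0.178,0,0]
  ]
}}

```text
time: 4.05
ee_pos: [0.4255, 0.0727, 0.1648]
tcp_rot: [-180.0, -0.0, 147.5]
wrist_force: [0.0, 0.2, -2.2]
opening: 0.0253
grasp_force: 59.6
```

Request:
{"method": "arm_command", "body": {
  "series": [
    [-0.009,-0.02,0,0],
    [-0.016,-0.034,0,0],
    [-0.019,-0.04,0,0],
    [-0.019,-0.04,0,0],
    [-0.019,-0.04,0,0]
  ]
}}

```text
time: 4.55
ee_pos: [0.4209, 0.0309, 0.1651]
tcp_rot: [-180.0, -0.0, 147.5]
wrist_force: [-0.1, 0.3, -1.6]
opening: 0.0253
grasp_force: 59.7
```

Run:
```python
from h import *
td(.421,.031,.165,147.5)
c=bot.camera("scene");s=c["color"]
k=lambda P:np.round((proj(c,P)-[260,130]+.5)*6)
print("nose end proj",k((.421,.031,.0885)),"bore",k((.421,.031,.06)))
t=bot.camera("top")["color"]
f=lambda a,x,y:cv2.resize(a[y:y+95,x:x+65],None,fx=6,fy=6,interpolation=cv2.INTER_CUBIC)
cv2.imwrite("pics/z4.png",np.hstack([f(s,260,130),f(t,235,145)]))
```

```text
tool shift [-0.      0.0002  0.0001] turn 0.0005 ee [0.4209 0.0309 0.1651] [-1.8000e+02 -2.0000e-02  1.4753e+02] F [-0.05  0.32 -1.57] open 0.0253 t 4.55
nose end proj [276. 445.] bore [275. 508.]
```

View pics/z4.png

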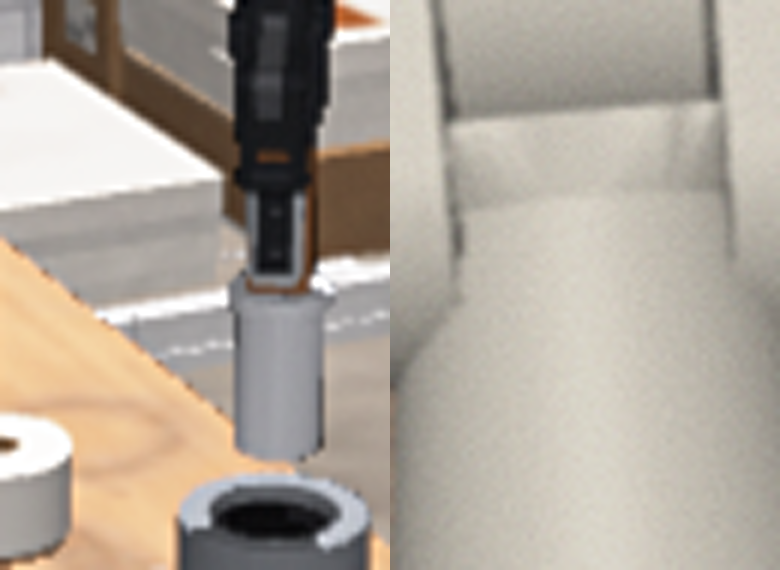

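Run:
```python
from h import *
c=bot.camera("scene")
a=np.linspace(0,2*np.pi,200)
def ext(n,x,y,z,r):
    q=np.array([(proj(c,(x+r*np.cos(t),y+r*np.sin(t),z))-[260,130]+.5)*6 for t in a]);print(n,"cols",q[:,0].min().round(),q[:,0].max().round(),"rows",q[:,1].min().round(),q[:,1].max().round())
ext("nose",.421,.031,.0885,.018);ext("collar top",.421,.031,.1585,.022);ext("rim",.421,.031,.06,.04);ext("bore",.421,.031,.06,.027)
im=c["color"]
cv2.imwrite("pics/z5.png",cv2.resize(im[178:238,270:330],None,fx=10,fy=10,interpolation=cv2.INTER_NEAREST))
```

```text
nose cols 232.0 321.0 rows 427.0 463.0
collar top cols 224.0 335.0 rows 265.0 304.0
rim cols 178.0 373.0 rows 469.0 551.0
bore cols 210.0 341.0 rows 481.0 537.0
```

View pics/z5.png

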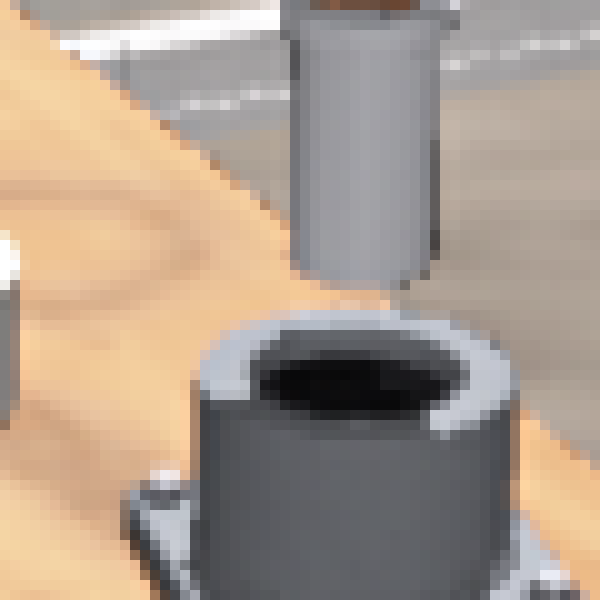

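The nose is about 2 mm to the right of the bore in the scene view: its columns centre at crop 365, against 356 for the rim. I'll correct that and descend to just above the cap.

Request:
{"method": "arm_command", "body": {
  "series": [
    [0.0018,-0.001,0,0],
    [0.0018,-0.001,0.008,0],
    [0.0018,-0.001,0.018,0],
    [0.0018,-0.001,0.026,0],
    [0.0018,-0.001,0.031,0]
  ]
}}

```text
time: 5.2
ee_pos: [0.4184, 0.0305, 0.1329]
tcp_rot: [-180.0, -0.1, 147.5]
wrist_force: [1.1, -0.1, -2.2]
opening: 0.0255
grasp_force: 59.8
```

Request:
{"method": "arm_command", "body": {
  "series": [
    [0,0,0.0005,0],
    [0,0,0.001,0],
    [0,0,0.0015,0],
    [0,0,0.002,0],
    [0,0,0.002,0]
  ]
}}

```text
time: 5.7
ee_pos: [0.4189, 0.0305, 0.1324]
tcp_rot: [180.0, 0.0, 147.5]
wrist_force: [-0.2, -0.2, -1.5]
opening: 0.0252
grasp_force: 59.7
```

Request:
{"method": "arm_command", "body": {
  "series": [
    [0,0,0.0005,0],
    [0,0,0.001,0],
    [0,0,0.0015,0],
    [0,0,0.002,0],
    [0,0,0.002,0]
  ]
}}

```text
time: 6.2
ee_pos: [0.4188, 0.0305, 0.1302]
tcp_rot: [-180.0, -0.0, 147.5]
wrist_force: [-1.2, -1.1, -2.2]
opening: 0.0254
grasp_force: 59.7
```

Request:
{"method": "arm_command", "body": {
  "series": [
    [0,0,0.0005,0],
    [0,0,0.001,0],
    [0,0,0.0015,0],
    [0,0,0.002,0],
    [0,0,0.002,0]
  ]
}}

```text
time: 6.7
ee_pos: [0.419, 0.0305, 0.1286]
tcp_rot: [180.0, 0.0, 147.5]
wrist_force: [-0.4, 1.0, 1.9]
opening: 0.0256
grasp_force: 60.1
```

Request:
{"method": "arm_command", "body": {
  "series": [
    [0,0,0.0005,0],
    [0,0,0.001,0],
    [0,0,0.0015,0],
    [0,0,0.002,0],
    [0,0,0.002,0]
  ]
}}

```text
time: 7.2
ee_pos: [0.419, 0.0306, 0.1265]
tcp_rot: [180.0, 0.0, 147.5]
wrist_force: [-0.5, -0.7, 4.2]
opening: 0.0252
grasp_force: 60.5
```

Request:
{"method": "arm_command", "body": {
  "series": [
    [0,0,0.0005,0],
    [0,0,0.001,0],
    [0,0,0.0015,0],
    [0,0,0.002,0],
    [0,0,0.002,0]
  ]
}}

```text
time: 7.7
ee_pos: [0.4192, 0.0306, 0.125]
tcp_rot: [180.0, 0.1, 147.5]
wrist_force: [-0.6, -0.4, 8.2]
opening: 0.0254
grasp_force: 61.1
```

Request:
{"method": "arm_command", "body": {
  "series": [
    [0,0,0.0005,0],
    [0,0,0.001,0],
    [0,0,0.0015,0],
    [0,0,0.002,0],
    [0,0,0.002,0]
  ]
}}

```text
time: 8.2
ee_pos: [0.4187, 0.0305, 0.1219]
tcp_rot: [-180.0, -0.0, 147.5]
wrist_force: [0.6, 0.3, -0.4]
opening: 0.0252
grasp_force: 60.0
```

Request:
{"method": "arm_command", "body": {
  "series": [
    [0,0,0.001,0],
    [0,0,0.002,0],
    [0,0,0.003,0],
    [0,0,0.004,0],
    [0,0,0.0045,0]
  ]
}}

```text
time: 8.7
ee_pos: [0.4188, 0.0305, 0.1177]
tcp_rot: [-180.0, -0.0, 147.5]
wrist_force: [0.4, -0.0, 1.3]
opening: 0.0257
grasp_force: 60.0
```

Request:
{"method": "arm_command", "body": {
  "series": [
    [0,0,0.0005,0],
    [0,0,0.001,0],
    [0,0,0.0015,0],
    [0,0,0.002,0],
    [0,0,0.002,0]
  ]
}}

```text
time: 9.2
ee_pos: [0.4186, 0.0305, 0.1154]
tcp_rot: [-180.0, -0.0, 147.5]
wrist_force: [0.2, -0.2, -2.0]
opening: 0.0253
grasp_force: 60.0
```

Request:
{"method": "arm_command", "body": {
  "series": [
    [0,0,0.0004,0],
    [0,0,0.0008,0],
    [0,0,0.0012,0],
    [0,0,0.0015,0],
    [0,0,0.0015,0]
  ]
}}

```text
time: 9.7
ee_pos: [0.4188, 0.0306, 0.1142]
tcp_rot: [-180.0, -0.0, 147.5]
wrist_force: [0.0, 1.2, -1.7]
opening: 0.0257
grasp_force: 60.0
```

Request:
{"method": "arm_command", "body": {
  "series": [
    [0,0,0.0004,0],
    [0,0,0.0008,0],
    [0,0,0.0012,0],
    [0,0,0.0015,0],
    [0,0,0.0015,0]
  ]
}}

```text
time: 10.2
ee_pos: [0.4188, 0.0306, 0.1128]
tcp_rot: [180.0, -0.0, 147.5]
wrist_force: [0.5, 0.0, -1.5]
opening: 0.0255
grasp_force: 60.0
```

Request:
{"method": "arm_command", "body": {
  "series": [
    [0,0,0.0004,0],
    [0,0,0.0008,0],
    [0,0,0.0012,0],
    [0,0,0.0015,0],
    [0,0,0.0015,0]
  ]
}}

```text
time: 10.7
ee_pos: [0.419, 0.0305, 0.1119]
tcp_rot: [180.0, 0.0, 147.5]
wrist_force: [-2.2, -0.5, 5.7]
opening: 0.0254
grasp_force: 60.8
```

Request:
{"method": "arm_command", "body": {
  "series": [
    [0,0,0.0003,0],
    [0,0,0.0006,0],
    [0,0,0.0009,0],
    [0,0,0.001,0],
    [0,0,0.001,0]
  ]
}}

```text
time: 11.2
ee_pos: [0.419, 0.0305, 0.1114]
tcp_rot: [180.0, 0.1, 147.5]
wrist_force: [-3.8, -1.3, 10.8]
opening: 0.0256
grasp_force: 61.3
```

```bash
python3 -c "
from h import *
td(.419,.0305,.15)"
```

```text
tool shift [-0.      0.     -0.0386] turn 0 ee [0.419  0.0305 0.1114] [1.7996e+02 6.0000e-02 1.4752e+02] F [-3.83 -1.26 10.84] open 0.0256 t 11.2
```

Request:
{"method": "arm_command", "body": {
  "series": [
    [0,0,0.0002,0],
    [0,0,0.0004,0],
    [0,0,0.0004,0],
    [0,0,0.0004,0],
    [0,0,0.0004,0]
  ]
}}

```text
time: 11.7
ee_pos: [0.419, 0.0305, 0.1112]
tcp_rot: [180.0, 0.1, 147.5]
wrist_force: [-3.9, -0.9, 11.7]
opening: 0.0254
grasp_force: 61.6
```

Request:
{"method": "arm_command", "body": {
  "series": [
    [0,0,0,0],
    [0,0,0,0],
    [0,0,0,0],
    [0,0,0,0],
    [0,0,0,0]
  ]
}}

```text
time: 12.2
ee_pos: [0.419, 0.0305, 0.1112]
tcp_rot: [180.0, 0.1, 147.5]
wrist_force: [-3.9, -0.6, 12.2]
opening: 0.0252
grasp_force: 61.6
```

Request:
{"method": "arm_command", "body": {
  "series": [
    [0,0,0,0],
    [0,0,0,0],
    [0,0,0,0],
    [0,0,0,0],
    [0,0,0,0]
  ]
}}

```text
time: 12.7
ee_pos: [0.419, 0.0305, 0.1112]
tcp_rot: [180.0, 0.1, 147.5]
wrist_force: [-4.4, 0.5, 11.3]
opening: 0.0253
grasp_force: 61.6
```

Request:
{"method": "arm_command", "body": {
  "series": [
    [0,0,0.0002,0],
    [0,0,0.0004,0],
    [0,0,0.0005,0],
    [0,0,0.0005,0],
    [0,0,0.0005,0]
  ]
}}

```text
time: 13.2
ee_pos: [0.4191, 0.0305, 0.111]
tcp_rot: [179.9, 0.1, 147.5]
wrist_force: [-5.3, -1.3, 15.4]
opening: 0.0258
grasp_force: 61.9
```

Request:
{"method": "arm_command", "body": {
  "series": [
    [0,0,0,0],
    [0,0,0,0],
    [0,0,0,0],
    [0,0,0,0],
    [0,0,0,0]
  ]
}}

```text
time: 13.7
ee_pos: [0.4191, 0.0305, 0.111]
tcp_rot: [179.9, 0.1, 147.5]
wrist_force: [-4.7, -0.7, 14.0]
opening: 0.0257
grasp_force: 61.9
```

Request:
{"method": "arm_command", "body": {
  "series": [
    [0,0,-0.002,0],
    [0,0,-0.006,0],
    [0,0,-0.012,0],
    [0,0,-0.03,0],
    [0,0,-0.055,0]
  ]
}}

```text
time: 14.2
ee_pos: [0.4182, 0.0305, 0.164]
tcp_rot: [-179.9, -0.1, 147.5]
wrist_force: [0.2, 0.3, -1.4]
opening: 0.0251
grasp_force: 59.6
```

```bash
python3 -c "
from h import *
td(.45,.265,.165,147.5)"
```

```text
tool shift [ 0.099   0.2149 -0.0011] turn 0.0005 ee [0.4182 0.0305 0.164 ] [-1.7992e+02 -1.1000e-01  1.4753e+02] F [ 0.24  0.27 -1.4 ] open 0.0251 t 14.2
```

Request:
{"method": "arm_command", "body": {
  "series": [
    [0.011,0.025,0,0],
    [0.03,0.064,0,0],
    [0.048,0.103,0,0],
    [0.066,0.142,0,0],
    [0.083,0.178,0,0]
  ]
}}

```text
time: 14.7
ee_pos: [0.4444, 0.2273, 0.1644]
tcp_rot: [180.0, 0.0, 147.5]
wrist_force: [0.3, -1.3, -1.5]
opening: 0.0255
grasp_force: 59.7
```

Request:
{"method": "arm_command", "body": {
  "series": [
    [0.009,0.02,0,0],
    [0.014,0.032,0,0],
    [0.016,0.037,0.015,0],
    [0.016,0.037,0.035,0],
    [0.016,0.037,0.055,0]
  ]
}}

```text
time: 15.2
ee_pos: [0.4507, 0.2642, 0.1078]
tcp_rot: [-180.0, -0.0, 147.5]
wrist_force: [-0.2, -1.2, -2.5]
opening: 0.0254
grasp_force: 59.9
```

Request:
{"method": "arm_command", "body": {
  "series": [
    [0,0,0.01,0],
    [0,0,0.018,0],
    [0,0,0.024,0],
    [0,0,0.028,0],
    [0,0,0.03,0]
  ]
}}

```text
time: 15.7
ee_pos: [0.4509, 0.265, 0.0795]
tcp_rot: [180.0, 0.0, 147.5]
wrist_force: [0.4, -0.2, -1.1]
opening: 0.0253
grasp_force: 59.8
```

Request:
{"method": "arm_command", "body": {
  "series": [
    [0,0,0.001,0],
    [0,0,0.002,0],
    [0,0,0.003,0],
    [0,0,0.0035,0],
    [0,0,0.0035,0]
  ]
}}

```text
time: 16.2
ee_pos: [0.4509, 0.2652, 0.0765]
tcp_rot: [180.0, 0.0, 147.5]
wrist_force: [-1.1, -0.2, 2.9]
opening: 0.0256
grasp_force: 60.4
```

Request:
{"method": "arm_command", "body": {
  "series": [
    [0,0,0,0],
    [0,0,0,0],
    [0,0,0,0],
    [0,0,0,0],
    [0,0,0,0]
  ],
  "hand": 0.0854,
  "grip_force": 20
}}

```text
time: 16.7
ee_pos: [0.4507, 0.2651, 0.0758]
tcp_rot: [-180.0, -0.0, 147.5]
wrist_force: [-0.2, -0.0, -0.7]
opening: 0.0856
grasp_force: 0.0
```

Request:
{"method": "arm_command", "body": {
  "series": [
    [0,0,0,0],
    [0,0,-0.005,0],
    [0,0,-0.03,0],
    [0,0,-0.065,0],
    [0,0,-0.1,0]
  ]
}}

```text
time: 17.2
ee_pos: [0.4504, 0.2649, 0.1772]
tcp_rot: [-180.0, -0.0, 147.5]
wrist_force: [0.1, 1.4, -0.4]
opening: 0.085
grasp_force: 0.0
```

Request:
{"method": "arm_command", "body": {
  "series": [
    [0,0,-0.03,0],
    [0.02,0.02,-0.05,0],
    [0.05,0.04,-0.06,0],
    [0.09,0.06,-0.06,0],
    [0.13,0.08,-0.06,0]
  ]
}}

```text
time: 17.7
ee_pos: [0.3835, 0.4036, 0.2368]
tcp_rot: [179.9, 0.0, 147.5]
wrist_force: [0.8, 0.5, -0.0]
opening: 0.0854
grasp_force: 0.0
```

Run:
```python
from h import *
td(.451,.265,.2)
s=bot.camera("scene")["color"];t=bot.camera("top")["color"]
f=lambda a,x,y,w,h,k:cv2.resize(a[y:y+h,x:x+w],None,fx=k,fy=k,interpolation=cv2.INTER_CUBIC)
cv2.imwrite("pics/z6.png",np.hstack([f(s,230,130,110,120,4),f(t,140,130,160,240,2)]))
```

```text
tool shift [-0.1314 -0.0806  0.0367] turn 0 ee [0.3835 0.4036 0.2368] [1.7992e+02 2.0000e-02 1.4746e+02] F [ 0.76  0.45 -0.03] open 0.0854 t 17.7
```

View pics/z6.png

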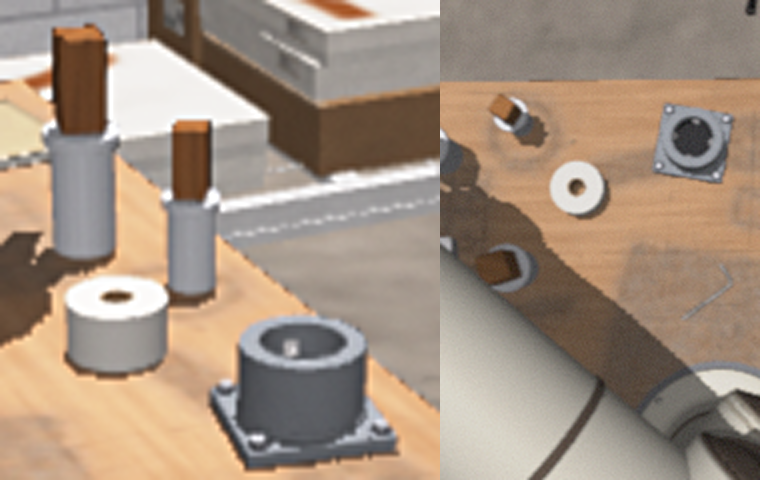

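The pusher stands upright and free at crop (190,250). In the bore the cap lies deep, with the white catches showing above it at (290,348), and nothing else has moved.

```bash
python3 -c "
from workcell import bot
print(bot.job_done())"
```

```text
the job is handed in; nothing more can be done
None
```

I pressed the cap under the catches onto the washer and held it there at roughly 13–16 N for over a second. The pusher is standing upright near where it started, clear of the block, and the job is handed in; no verdict came back.

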